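Unscrew the nut jar's lid and lay it in the bamboo bowl

TASK

Open the glass jar of hazelnuts that stands clamped in the one-handed jar holder: screw its steel lid off, regripping as often as you need, and lift it clear. Lay the lid flat, top side up, on the floor of the bamboo bowl, setting it down rather than dropping it, and let go. Leave the mug, the salt cellar and the plate where they stand.

Things in the scene. Friction and masses are not known exactly. Their poses are not given: they have to be found in the camera images.
- jar: Clear glass jar of hazelnuts, 72 mm across, upright in a white clamp-type jar holder: base plate 84 x 200 mm, V jaws 48 mm high on the jar's +y and -y sides, black star knob 125 mm out on the -y side. Jar and holder are fixed to the counter. Origin on the jar's axis at counter height, z up. The jar's shoulder is 95 mm above the origin.
- jar_rim (a point): Centre of the jar's mouth, 115 mm above the jar's origin. The neck has an ordinary right-hand screw thread: the lid comes off anticlockwise seen from above and climbs 6.4 mm per full turn (1 mm per rad), with 1 to 2 mm of up-and-down play once loose. After about 4.7 rad (three quarters of a turn) the threads part and it lifts straight off; turning farther does no harm.
- lid: Round steel screw lid with a ribbed skirt, 62 mm across, 20 mm high, about 60 g. Origin at the centre of the skirt's lower edge, z up through its top. It starts screwed tight: origin 99 mm above the counter on the jar's axis, x and y axes parallel to the jar's.
- lid_top (a point): Centre of the lid's top face, 20 mm above the lid's origin. Below the skirt's lower edge, 4 mm are free down to the jar's shoulder. A springy seal makes the lid stiff for about the first radian (some 0.5 N m), after that it turns easily. It stays where it is when the fingers let go of it.
- bowl: Low, wide bamboo bowl, loose, about 250 g: 170 mm across at the rim, 35 mm high, flat inner floor about 130 mm across and 6 mm above the counter. Origin at the centre of its underside, z up. It stands in one of the three places of a row beyond the jar, with the mug and the salt cellar in the other two.
- mug: Green stoneware mug, loose, 80 mm across and 92 mm high, with a handle reaching 37 mm out on its own +y side. Origin at the centre of its underside. To be left alone.
- cellar: Squat open glass salt cellar, loose, 74 mm across and 55 mm high. Origin at the centre of its underside. To be left alone.
- plate: White plate, loose, 160 mm across and 18 mm high, on the counter to the left. Origin at the centre of its underside. To be left alone.
Not all that is in view belongs to the job. There is more than one size of the lid; the one meant has the size given above. Several things look just like the bowl: the one meant starts farthest from the robot's base.

How it is judged (in metres and radians):
On the way, in this order (a step that is already met when the one before it is completed fails the run):
1. the lid is turned on its thread by more than 0.9 rad (about 50 degrees) while still on the jar (angle between the x axis of lid and the x axis of jar, either way round above 0.9 rad and horizontal distance between lid and jar below 0.006 m and z of lid in the frame of jar below 0.108 m), for 0.1 s.
2. the lid is lifted clear of the jar, at least 20 mm above where it sat (z of lid in the frame of jar above 0.119 m), for 0.1 s.
At the end, for the whole second after the job is handed in: The lid lies released and at rest on the bamboo bowl's floor: top side up within 0.12 rad, its skirt within 5 mm of the floor, its centre within 40 mm of the bowl's; the bowl stands level (horizontal distance between lid and bowl below 0.04 m and z of lid in the frame of bowl between 0.002 and 0.011 m and angle between lid's own z axis and vertical below 0.12 rad and angle between bowl's own z axis and vertical below 0.1 rad and linear speed of each of lid, bowl below 0.02 m/s and contact force between lid and the fingers below 0.1 N); the robot touches nothing.
It fails at once if the lid is dropped into the bowl (faster than 0.5 m/s within 40 mm of its floor) (horizontal distance between lid and bowl below 0.08 m and z of lid in the frame of bowl below 0.046 m and linear speed of lid above 0.5 m/s).
It fails at once if the mug is moved more than 30 mm or tipped (distance of mug from where it was at the start of the episode above 0.03 m or angle between mug's own z axis and vertical above 0.4 rad).
It fails at once if the salt cellar is moved more than 30 mm or tipped (distance of cellar from where it was at the start of the episode above 0.03 m or angle between cellar's own z axis and vertical above 0.4 rad).
It fails at once if the plate is moved more than 30 mm (distance of plate from where it was at the start of the episode above 0.03 m).
It also fails if it takes over 61 s, if anything falls off the work surface, if the arm or the gripper's body presses on something with over 40 N, if the wrist force passes 120 N, or if a joint passes its speed limit or range.

ROBOT

A 6-joint arm with a two-finger parallel gripper is mounted at the origin on the work surface. World frame = base frame: x ahead of the robot, y to its left, z up, the work surface at z = 0. Lengths are in mm, angles in rad, forces in N, time in s.
With the tool pointing down it reaches from about 275 to 750 mm from the base axis. Payload 10.2 kg.
Tool frame: the origin (TCP) lies on the centre line of the jaws, within the pads' length; the fingertips stand 22 mm ahead of it and the grasp point (between the pads) lies 3 mm ahead of it; z points along the fingers, y is the line along which they close (so a half turn about z gives the same grasp; the last joint's range is limited). The gripper opens to 85 mm and grips with 20 to 120 N. Pads are 22 mm wide; open, the fingers measure 114 mm over their backs; the gripper's body (76 mm by 85 mm) begins 54 mm behind the grasp point. The pads swing forward as they close: fully open they stand 13 mm farther back than shut.
Start: joints at [-1.446, 0.313, 1.498, -0, 1.331, -0.223], TCP at [178.923, -493.576, 253.294] pointing down, gripper open.
Joint ranges: [-2.94, 2.94], [-0.97, 2.17], [0.19, 2.56], [-1.23, 4.37], [0.02, 3.11], [-2.88, 2.88]. Speed limits (rad/s): [2.39, 2.39, 3.01, 3.14, 3.14, 3.14].

INTERFACE

Orientations are given as a rotation vector (axis times angle).
In Python, from cell import ctrl, eyes gives the robot as it stands.
- The arm moves only by the tool play_rows, never from a script. Its argument "plan" is text: rows parted by semicolons, each of 7 numbers parted by spaces: the shift along the tool's x, y, z in units of 40 mm (1.0 is 40 mm), then the turn, a rotation vector about the tool's x, y, z in degrees, then the opening, from -1 (shut) to 1 (fully open). A call has 1 to 8 rows; each row shifts and turns the commanded pose from where the row before left it, along the tool's axes as they then stand; what a row does not reach is not made up. A row lasts 1/10 s, in which the tool goes at most 50 mm and 8.59 degrees, less where a joint would pass 70% of its speed; a pose out of reach is approached as far as the arm can. A call is refused whole if a number of a shift passes 1 or a number of a turn 8.59, either way. A call with a gripper value outside its range is refused whole. The fingers move at their own pace and stop on an object; the grip force is fixed at half the most. Time passes only in rows, so rows that do not move let the fingers close. It gives the time, the measured TCP pose, the force, the opening and the grip force at its end, in the units of the state.
- ctrl.get_obs(): the state, without advancing time (a new reading comes with each control period).
- eyes.read_camera(name): name is "side" or "top"; returns a dict with "image" (400x640x3 uint8, red, green, blue), "fx", "fy", "cx", "cy" (pixels), "D" ([k1, k2, p1, p2, k3] as OpenCV has them; the pictures are not rectified), "R" (3x3) and "t" (3): a world point X has camera coordinates R X + t. Camera axes: x right, y down, z forward; pixel columns grow to the right and rows downward; lengths in mm; the calibration is good to about 2 mm. A picture is of the moment at which its call begins. There is no depth.
- ctrl.finish_job(): hands the job in; it is judged then, once.
The state is a dict: "clock": time; "joint_pos": joint angles; "dq": joint speeds; "tau": joint torques, N m; "tcp_pos": TCP position; "tool_rot": TCP orientation; "contact_force": force on the tool from outside, world axes, zero at the start; "wrist_torque": the same for the moment, N m; "grip_width": finger opening in mm; "grip_force": force on a finger pad.
Only numpy, scipy, OpenCV 4.12 (cv2) and the standard library are available. Lean on these libraries where they do the work, as an engineer would, in place of code of your own. Each camera call takes 0.05 s, during which the arm holds its last target. There are 200 camera calls.

## Working session

There is one attempt and no reset: what is moved stays moved. The work goes in short steps, Python scripts to look and compute and a tool call to move; the robot and the scene stay as the last step left them, time stands still between calls to the robot, and variables do not carry over. Pictures are saved under pics/ and viewed, at most 10 in all, crops included, and the job is handed in when it is done.

Besides the shell and the picture viewer there is one more tool, called as name(argument=value, ...) on one line, values as JSON. play_rows: Moves the arm, as the interface text tells. Its arguments: {"type":"object","properties":{"plan":{"type":"string"}},"required":["plan"]}

```bash
mkdir -p pics; ls
python3 - <<'E'
from cell import ctrl, eyes
import cv2,numpy as np
for n in ["side","top"]:
    c=eyes.read_camera(n); cv2.imwrite(f"pics/{n}0.png",c["image"][:,:,::-1])
    print(n,{k:np.round(c[k],3).tolist() for k in ["fx","fy","cx","cy","D","R","t"]})
print(ctrl.get_obs())
E
```

```text
pics
side {'fx': 452.51, 'fy': 452.51, 'cx': 315.982, 'cy': 193.697, 'D': [-0.128, 0.0, 0.0, 0.0, 0.0], 'R': [[-0.998, -0.053, -0.015], [-0.015, 0.53, -0.848], [0.053, -0.846, -0.53]], 't': [505.477, 20.648, 1135.31]}
top {'fx': 424.84, 'fy': 424.84, 'cx': 322.958, 'cy': 197.911, 'D': [-0.099, 0.0, 0.0, 0.0, 0.0], 'R': [[0.007, -1.0, -0.003], [-0.993, -0.007, -0.115], [0.115, 0.003, -0.993]], 't': [119.927, 514.773, 1136.016]}
{'clock': 0.1, 'joint_pos': array([-1.44639021e+00,  3.13409049e-01,  1.49833550e+00,  1.02732663e-05,
        1.33102071e+00, -2.23406216e-01]), 'dq': array([-0.00029312, -0.00322702, -0.00192757, -0.00166979,  0.00083   ,
       -0.00102123]), 'tau': array([ 2.83853893e-03, -4.12899148e+01, -2.60138941e+01, -1.99285764e-04,
        3.02004730e-03, -2.81957915e-05]), 'tcp_pos': array([ 178.90441511, -493.36507128,  252.79425613]), 'tool_rot': array([-3.09305375e+00, -5.43386271e-01, -1.06753166e-04]), 'contact_force': array([0.58592292, 0.20649311, 0.17773962]), 'wrist_torque': array([-0.00425512, -0.04727586,  0.00814751]), 'grip_force': 0.0, 'grip_width': 85.5640025899501}
```

View pics/side0.png

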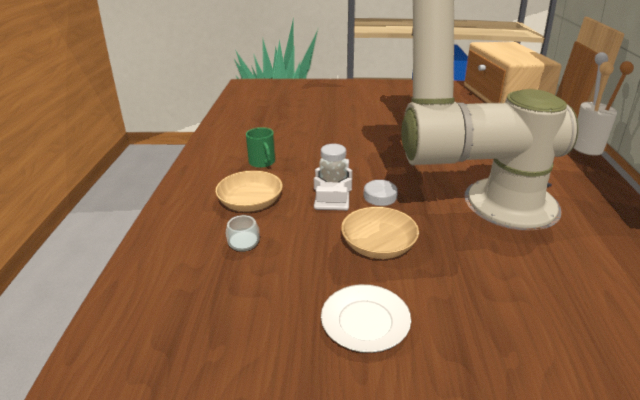

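View pics/top0.png

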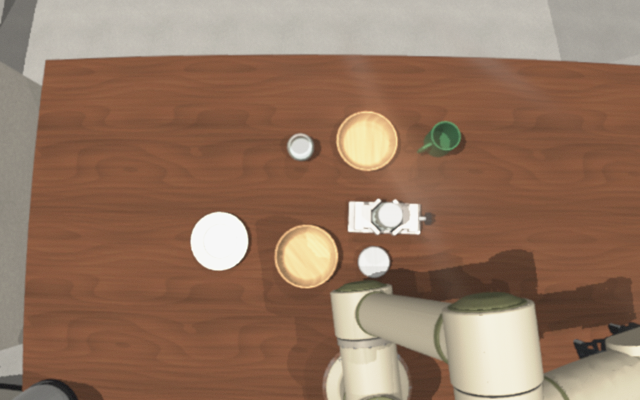

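The side view shows the jar lid at about (333,153), the target bowl at (250,192), the mug at (261,147) and the cellar at (243,233). In the top view the lid is at (390,215), the bowl at (367,140), the mug at (444,137), and the holder runs along columns 348–435. A decoy lid lies at (374,262) and a decoy bowl at (307,256). I'll zoom in on the jar next.

Run:
```python
import cv2,numpy as np
a=cv2.imread("pics/side0.png")[135:215,295:375]; b=cv2.imread("pics/top0.png")[175:255,340:440]
f=lambda i,s:cv2.resize(i,None,fx=s,fy=s,interpolation=cv2.INTER_CUBIC)
A=f(a,4.5);B=f(b,4.3);o=np.zeros((max(A.shape[0],B.shape[0]),A.shape[1]+B.shape[1],3),np.uint8)
o[:A.shape[0],:A.shape[1]]=A;o[:B.shape[0],A.shape[1]:]=B
cv2.imwrite("pics/crop0.png",o);print(o.shape,A.shape)
```

```text
(360, 790, 3) (360, 360, 3)
```

View pics/crop0.png

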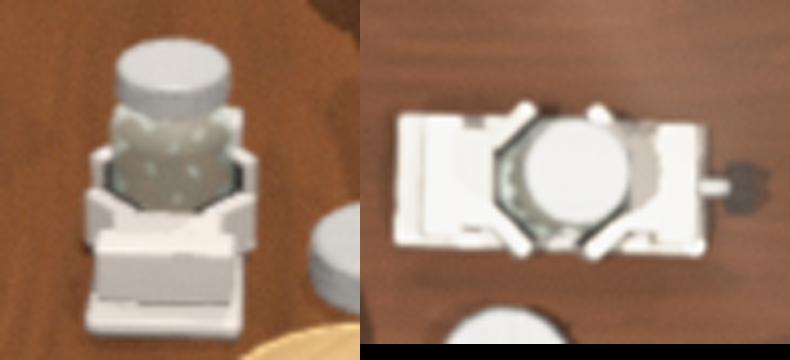

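The crop shows the lid's top face centred at side pixel (333.1,149.3) and top pixel (390.2,214.2). The holder runs nearly along y.

```bash
cat > h.py <<'E'
import numpy as np,cv2
from scipy.spatial.transform import Rotation as Ro
def KD(c): return np.array([[c["fx"],0,c["cx"]],[0,c["fy"],c["cy"]],[0,0,1]]),np.array(c["D"])
def ray(c,p):
    K,D=KD(c);u=cv2.undistortPoints(np.array([[p]],float),K,D)[0,0]
    R=np.array(c["R"]);return -R.T@np.array(c["t"]),R.T@np.array([*u,1])
def tri(c1,p1,c2,p2):
    (o1,d1),(o2,d2)=ray(c1,p1),ray(c2,p2)
    s=np.linalg.lstsq(np.c_[d1,-d2],o2-o1,rcond=None)[0]
    a,b=o1+s[0]*d1,o2+s[1]*d2;return (a+b)/2,np.linalg.norm(a-b)
def atz(c,p,z): o,d=ray(c,p);return o+d*(z-o[2])/d[2]
def delta(tgt):  # units of 40 mm in tool axes
    from cell import ctrl
    o=ctrl.get_obs();return Ro.from_rotvec(o["tool_rot"]).inv().apply(np.array(tgt)-o["tcp_pos"])/40
E
python3 - <<'E'
from h import *; from cell import eyes
s,t=eyes.read_camera("side"),eyes.read_camera("top")
for n,a,b in [("lid",(333.1,149.3),(390.2,214.2)),("bowl",(249.5,189),(367,141)),("mugrim",(261,135),(445,136))]: print(n,tri(s,a,t,b))
print(atz(t,(390.2,214.2),119),atz(s,(333.1,149.3),119),atz(t,(367,141),35),atz(s,(249.5,189),35))
for n,a in [("mug",(445,136)),("mugh",(424,151)),("cel",(301,147))]: print(n,atz(t,a,70))
print(delta([0,0,0]))
E
```

```text
lid (array([463.6114973 , -47.11996613, 118.1877227 ]), np.float64(0.45261738550270203))
bowl (array([675.97335612,   1.37363656,  26.98368654]), np.float64(0.6893793384681234))
mugrim (array([ 675.79818007, -203.16018008,   84.77542661]), np.float64(2.711718658435628))
[463.32106404 -46.98567708 119.        ] [463.80706204 -45.5263082  119.        ] [673.57619798   2.16909883  35.        ] [673.24203725  14.30865448  35.        ]
mug [ 681.18110307 -207.468389     70.        ]
mugh [ 638.68845644 -148.51152002   70.        ]
cel [646.79260915 183.53475333  70.        ]
[-1.17771806e-03 -1.31168891e+01  6.33393912e+00]
```

play_rows(plan="0.65 -0.5 0 0 0 0 1;0.65 -0.5 0 0 0 0 1;0.65 -0.5 0 0 0 0 1;0.65 -0.5 0 0 0 0 1;0.65 -0.5 0 0 0 0 1;0.65 -0.5 0 0 0 0 1;0.65 -0.5 0 0 0 0 1;0.65 -0.5 0 0 0 0 1")

```text
clock: 1.0
tcp_pos: [320.4, -271.0, 253.3]
tool_rot: [3.094, 0.543, 0.0]
contact_force: [0.0, -0.5, 0.6]
grip_width: 85.7
grip_force: 0.0
```

play_rows(plan="0.65 -0.5 0.1 0 0 0 1;0.65 -0.5 0.1 0 0 0 1;0.65 -0.5 0.1 0 0 0 1;0.65 -0.5 0.1 0 0 0 1;0.65 -0.5 0.1 0 0 0 1;0.65 -0.5 0.1 0 0 0 1;0.65 -0.5 0.1 0 0 0 1;0.65 -0.5 0.1 0 0 0 1")

```text
clock: 1.8
tcp_pos: [461.5, -49.6, 221.1]
tool_rot: [-3.094, -0.544, 0.0]
contact_force: [0.5, -0.8, 0.3]
grip_width: 85.6
grip_force: 0.0
```

play_rows(plan="0 0 0.1 0 0 8 1;0 0 0.1 0 0 8 1;0 0 0.1 0 0 8 1;0 0 0.1 0 0 8 1;0 0 0.1 0 0 8 1;0 0 0.1 0 0 8 1;0 0 0.1 0 0 8 1;0 0 0.1 0 0 8 1")

```text
clock: 2.6
tcp_pos: [460.9, -50.9, 189.0]
tool_rot: [-2.909, 1.187, 0.0]
contact_force: [-0.9, -0.6, 0.1]
grip_width: 85.2
grip_force: 0.0
```

play_rows(plan="0 0 0 0 0 8 1;0 0 0 0 0 8 1;0 0 0 0 0 8 1;0 0 0 0 0 0 1;0 0 0 0 0 0 1")

```text
clock: 3.1
tcp_pos: [460.9, -50.9, 189.2]
tool_rot: [2.607, -1.754, -0.0]
contact_force: [-0.4, -0.1, -0.2]
grip_width: 85.5
grip_force: 0.0
```

Run:
```python
from h import *; from cell import ctrl
o=ctrl.get_obs();print(o["joint_pos"],o["tcp_pos"],o["tool_rot"],o["clock"],o["contact_force"]);print(delta([463.5,-46.5,124]))
```

```text
[-3.63551812e-01  2.43812562e-01  1.76721516e+00  4.25654040e-07
  1.13069981e+00  2.39158578e+00] [460.916211   -50.92864387 189.24376567] [ 2.60665181e+00 -1.75350535e+00 -2.06480797e-04] 3.1 [-0.35993769 -0.09853224 -0.22142597]
[-0.07805428 -0.10172115  1.63109134]
```

play_rows(plan="-0.08 -0.1 0.2 0 0 0 1;0 0 0.2 0 0 8 1;0 0 0.2 0 0 8 1;0 0 0.2 0 0 0 1;0 0 0.2 0 0 0 1;0 0 0.2 0 0 0 1;0 0 0 0 0 0 1")

```text
clock: 3.8
tcp_pos: [463.0, -46.3, 140.2]
tool_rot: [2.335, -2.101, -0.003]
contact_force: [-0.2, -1.2, 0.0]
grip_width: 85.1
grip_force: 0.0
```

Run:
```python
from h import *; from cell import ctrl,eyes
f=lambda i,s:cv2.resize(i,None,fx=s,fy=s,interpolation=cv2.INTER_CUBIC)
a=eyes.read_camera("side")["image"][110:190,290:380,::-1];b=eyes.read_camera("top")["image"][175:255,345:435,::-1]
cv2.imwrite("pics/c1.png",f(np.hstack([a,b]),4.4))
o=ctrl.get_obs();print(o["tcp_pos"],o["joint_pos"][5],o["contact_force"],o["clock"])
```

```text
[463.53103449 -46.49090559 141.27911706] 2.6847176169197233 [-0.78648836  0.71018646  0.17128199] 3.9
```

View pics/c1.png

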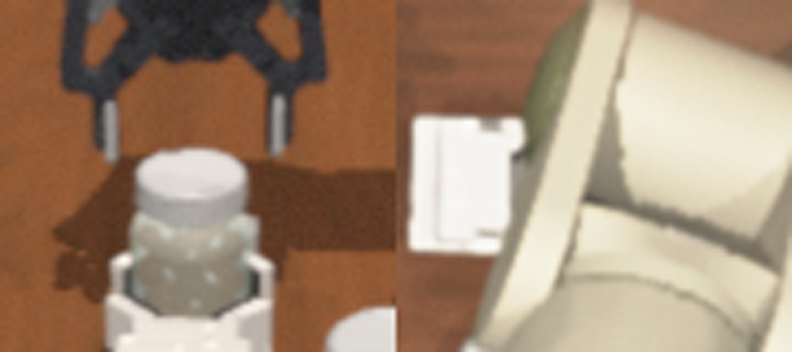

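The side crop shows the open fingers at columns 108 and 278 of the crop, centred over the lid at column 192. The tips are still about 13 mm above the lid's top.

play_rows(plan="0 0 0.18 0 0 0 1;0 0 0.18 0 0 0 1;0 0 0.17 0 0 0 1;0 0 0 0 0 0 0.6;0 0 0 0 0 0 0.2;0 0 0 0 0 0 -0.2;0 0 0 0 0 0 -0.6;0 0 0 0 0 0 -1")

```text
clock: 4.7
tcp_pos: [463.6, -46.5, 120.4]
tool_rot: [-2.333, 2.103, -0.001]
contact_force: [-0.5, 1.2, 4.5]
grip_width: 60.3
grip_force: 64.1
```

play_rows(plan="0 0 0 0 0 0 -1;0 0 0 0 0 0 -1;0 0 0 0 0 0 -1")

```text
clock: 5.0
tcp_pos: [463.6, -46.5, 120.3]
tool_rot: [-2.333, 2.103, -0.001]
contact_force: [-1.0, 1.7, 5.1]
grip_width: 60.5
grip_force: 64.2
```

play_rows(plan="0 0 -0.003 0 0 -6 -1;0 0 -0.003 0 0 -8 -1;0 0 -0.003 0 0 -8 -1;0 0 -0.003 0 0 -8 -1;0 0 -0.003 0 0 -8 -1;0 0 -0.003 0 0 -8 -1;0 0 -0.003 0 0 -8 -1;0 0 -0.003 0 0 -8 -1")

```text
clock: 5.8
tcp_pos: [463.4, -46.6, 120.8]
tool_rot: [3.085, -0.593, -0.0]
contact_force: [0.2, 0.1, -0.9]
grip_width: 60.3
grip_force: 64.5
```

Run:
```python
from h import *; from cell import ctrl,eyes
o=ctrl.get_obs();print(o["tcp_pos"],o["joint_pos"][5],o["contact_force"],o["wrist_torque"],o["grip_width"])
```

```text
[463.42783863 -46.61088175 120.8073571 ] 1.5979198452108205 [ 0.23182204  0.14850363 -0.88007693] [ 0.05958411 -0.00163719 -0.02198741] 60.34058086077291
```

play_rows(plan="0 0 -0.0035 0 0 -8 -1;0 0 -0.0035 0 0 -8 -1;0 0 -0.0035 0 0 -8 -1;0 0 -0.0035 0 0 -8 -1;0 0 -0.0035 0 0 -8 -1;0 0 -0.0035 0 0 -8 -1;0 0 -0.0035 0 0 -8 -1;0 0 -0.0035 0 0 -8 -1")

```text
clock: 6.6
tcp_pos: [463.3, -46.5, 121.8]
tool_rot: [-2.93, -1.132, 0.001]
contact_force: [0.3, 0.7, -1.2]
grip_width: 60.0
grip_force: 64.6
```

play_rows(plan="0 0 -0.0035 0 0 -8 -1;0 0 -0.0035 0 0 -8 -1;0 0 -0.0035 0 0 -8 -1;0 0 -0.0035 0 0 -8 -1;0 0 -0.0035 0 0 -8 -1;0 0 -0.0035 0 0 -8 -1;0 0 -0.0035 0 0 -8 -1;0 0 -0.0035 0 0 -8 -1")

```text
clock: 7.4
tcp_pos: [463.3, -46.6, 122.9]
tool_rot: [-1.885, -2.513, 0.001]
contact_force: [-1.0, -0.1, -0.5]
grip_width: 59.7
grip_force: 64.6
```

play_rows(plan="0 0 -0.0035 0 0 -8 -1;0 0 -0.0035 0 0 -8 -1;0 0 -0.0035 0 0 -8 -1;0 0 -0.0035 0 0 -8 -1;0 0 -0.0035 0 0 -8 -1;0 0 -0.0035 0 0 -8 -1;0 0 -0.0035 0 0 -8 -1;0 0 -0.0035 0 0 -8 -1")

```text
clock: 8.2
tcp_pos: [463.3, -46.5, 124.0]
tool_rot: [-0.267, -3.13, 0.0]
contact_force: [0.7, -0.4, -0.2]
grip_width: 60.2
grip_force: 64.6
```

Run:
```python
from h import *; from cell import ctrl,eyes
o=ctrl.get_obs();print(o["tcp_pos"],o["joint_pos"][5],o["contact_force"],o["wrist_torque"],o["grip_width"])
```

```text
[463.27577262 -46.54465587 124.03033151] -1.7530837417085439 [ 0.73308675 -0.41489643 -0.19116351] [-0.02774287  0.00079069 -0.03132954] 60.177038099499995
```

play_rows(plan="0 0 -0.0035 0 0 -8 -1;0 0 -0.0035 0 0 -8 -1;0 0 -0.0035 0 0 -8 -1;0 0 -0.0035 0 0 -8 -1;0 0 -0.0035 0 0 -8 -1;0 0 -0.0035 0 0 -8 -1;0 0 -0.03 0 0 0 -1;0 0 -0.03 0 0 0 -1")

```text
clock: 9.0
tcp_pos: [463.4, -46.5, 127.5]
tool_rot: [1.015, -2.973, -0.0]
contact_force: [-0.4, -0.5, -0.8]
grip_width: 60.2
grip_force: 64.6
```

play_rows(plan="0 0 -0.04 0 0 0 -1;0 0 -0.04 0 0 0 -1;0 0 -0.04 0 0 0 -1")

```text
clock: 9.3
tcp_pos: [463.5, -46.5, 132.6]
tool_rot: [-1.019, 2.972, -0.0]
contact_force: [-0.2, -0.7, -0.7]
grip_width: 60.0
grip_force: 64.6
```

play_rows(plan="0 0 -0.1 0 0 0 -1;0 0 -0.2 0 0 0 -1;0 0 -0.3 0 0 0 -1;0 0 -0.3 0 0 0 -1;0 0 -0.3 0 0 0 -1;0 0 -0.3 0 0 0 -1;0 0 -0.2 0 0 0 -1;0 0 0 0 0 0 -1")

```text
clock: 10.1
tcp_pos: [463.9, -46.6, 201.6]
tool_rot: [-1.02, 2.969, -0.002]
contact_force: [0.2, 1.0, -1.3]
grip_width: 60.3
grip_force: 64.7
```

Run:
```python
from h import *; from cell import ctrl,eyes
f=lambda i,s:cv2.resize(i,None,fx=s,fy=s,interpolation=cv2.INTER_CUBIC)
a=eyes.read_camera("side")["image"][80:280,200:400,::-1]
cv2.imwrite("pics/c2.png",f(a,3))
o=ctrl.get_obs();print(o["tcp_pos"],o["joint_pos"],o["contact_force"]);print(delta([673.5,3,200]))
```

```text
[463.54947992 -46.50935811 200.78194986] [-3.52310555e-01  2.34258339e-01  1.74629569e+00  1.46773855e-05
  1.16021922e+00 -2.58500258e+00] [-0.38321903 -0.64788351 -0.90683444]
[-4.90110545 -2.24955644  0.02327548]
```

View pics/c2.png

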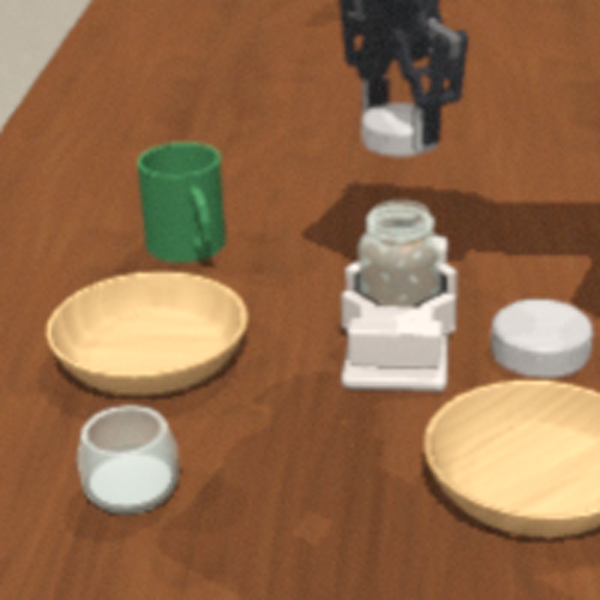

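The side crop shows the lid held level above the open jar. The bowl (rim columns 48–247 of the crop), the mug and the cellar have not moved.

play_rows(plan="-0.2 -0.1 0 0 0 0 -1;-0.4 -0.18 0 0 0 0 -1;-0.6 -0.28 0 0 0 0 -1;-0.6 -0.28 0 0 0 0 -1;-0.6 -0.28 0 0 0 0 -1;-0.6 -0.28 0 0 0 0 -1;-0.6 -0.28 0 0 0 0 -1;-0.6 -0.28 0 0 0 0 -1")

```text
clock: 10.95
tcp_pos: [645.4, -4.5, 199.3]
tool_rot: [1.021, -2.97, -0.001]
contact_force: [0.2, -0.1, -0.7]
grip_width: 60.3
grip_force: 64.7
```

play_rows(plan="-0.4 -0.18 0 0 0 0 -1;-0.2 -0.08 0.2 0 0 0 -1;-0.1 -0.03 0.4 0 0 0 -1;0 0 0.5 0 0 0 -1;0 0 0.5 0 0 0 -1;0 0 0.3 0 0 0 -1;0 0 0.2 0 0 0 -1;0 0 0 0 0 0 -1")

```text
clock: 11.75
tcp_pos: [672.8, 3.0, 115.3]
tool_rot: [1.02, -2.97, -0.001]
contact_force: [0.2, 0.0, -1.7]
grip_width: 60.3
grip_force: 64.7
```

Run:
```python
from h import *; from cell import ctrl,eyes
f=lambda i,s:cv2.resize(i,None,fx=s,fy=s,interpolation=cv2.INTER_CUBIC)
a=eyes.read_camera("side")["image"][120:240,190:300,::-1];b=eyes.read_camera("top")["image"][80:200,300:410,::-1]
cv2.imwrite("pics/c3.png",f(np.hstack([a,b]),3.6))
o=ctrl.get_obs();print(o["tcp_pos"],o["joint_pos"],o["contact_force"]);print(delta([673.5,3,29]))
```

```text
[673.6308035    2.89445131 117.11320759] [-1.69207728e-01  7.57881448e-01  1.15382391e+00 -2.95052080e-05
  1.22883699e+00 -2.40187315e+00] [-0.20401199 -0.55659044 -0.37668086]
[0.00247215 0.0058416  2.20282506]
```

View pics/c3.png

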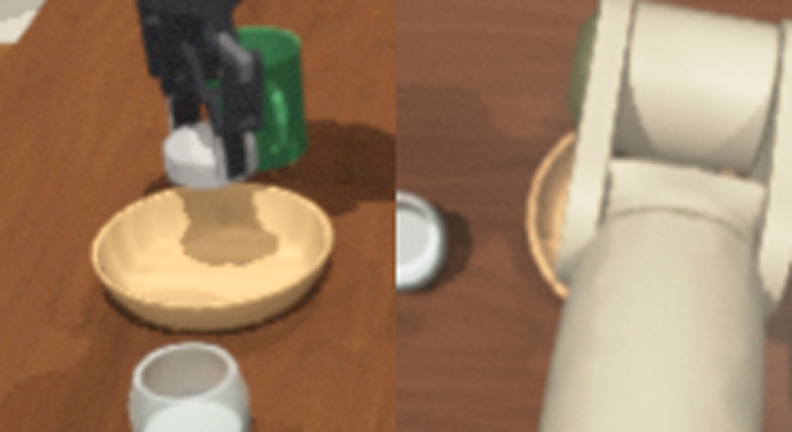

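The side crop shows the lid centred at column 210 over the bowl, whose centre is at column 213, so it can go straight down.

play_rows(plan="0 0 0.3 0 0 0 -1;0 0 0.4 0 0 0 -1;0 0 0.4 0 0 0 -1;0 0 0.4 0 0 0 -1;0 0 0.3 0 0 0 -1;0 0 0.2 0 0 0 -1;0 0 0.08 0 0 0 -1;0 0 0 0 0 0 -1")

```text
clock: 12.65
tcp_pos: [673.4, 3.0, 33.0]
tool_rot: [1.021, -2.971, -0.0]
contact_force: [-0.4, 0.2, -1.3]
grip_width: 60.0
grip_force: 64.7
```

play_rows(plan="0 0 0.03 0 0 0 -1;0 0 0.03 0 0 0 -1;0 0 0.02 0 0 0 -1;0 0 0 0 0 0 -1")

```text
clock: 13.05
tcp_pos: [673.4, 3.0, 30.1]
tool_rot: [-1.021, 2.971, -0.0]
contact_force: [-0.3, 0.5, 0.5]
grip_width: 59.7
grip_force: 64.7
```

Creeping down until it touches.

play_rows(plan="0 0 0.02 0 0 0 -1;0 0 0.02 0 0 0 -1;0 0 0 0 0 0 -1")

```text
clock: 13.35
tcp_pos: [673.3, 3.0, 28.3]
tool_rot: [1.021, -2.971, -0.0]
contact_force: [-0.5, 0.3, -0.7]
grip_width: 60.2
grip_force: 64.7
```

play_rows(plan="0 0 0.02 0 0 0 -1;0 0 0 0 0 0 -1")

```text
clock: 13.55
tcp_pos: [673.3, 3.0, 27.5]
tool_rot: [1.021, -2.971, -0.0]
contact_force: [-0.4, 0.2, -1.0]
grip_width: 60.1
grip_force: 64.7
```

play_rows(plan="0 0 0.02 0 0 0 -1;0 0 0 0 0 0 -1")

```text
clock: 13.75
tcp_pos: [673.5, 3.0, 27.1]
tool_rot: [-1.021, 2.971, -0.0]
contact_force: [-1.1, -0.1, 1.4]
grip_width: 60.0
grip_force: 64.8
```

play_rows(plan="0 0 0.015 0 0 0 -1;0 0 0 0 0 0 -1")

```text
clock: 13.95
tcp_pos: [673.5, 3.0, 27.0]
tool_rot: [-1.021, 2.971, -0.0]
contact_force: [-3.7, -1.1, 6.2]
grip_width: 60.0
grip_force: 65.3
```

Contact is made, so I'll release gradually and retreat.

play_rows(plan="0 0 0 0 0 0 0.45;0 0 0 0 0 0 0.5;0 0 0 0 0 0 0.6;0 0 0 0 0 0 0.7;0 0 0 0 0 0 0.75;0 0 0 0 0 0 0.75;0 0 0 0 0 0 0.75")

```text
clock: 14.65
tcp_pos: [673.4, 3.0, 26.2]
tool_rot: [1.021, -2.971, -0.0]
contact_force: [-0.1, -0.4, 0.1]
grip_width: 74.5
grip_force: 0.0
```

play_rows(plan="0 0 -0.1 0 0 0 0.75;0 0 -0.2 0 0 0 0.75;0 0 -0.4 0 0 0 0.75;0 0 -0.6 0 0 0 0.75;0 0 -0.6 0 0 0 0.75;0 0 -0.6 0 0 0 0.75;0 0 -0.4 0 0 0 0.75;0 0 -0.1 0 0 0 0.75")

```text
clock: 15.45
tcp_pos: [674.3, 2.9, 149.9]
tool_rot: [-1.02, 2.967, -0.004]
contact_force: [-0.2, 0.6, 0.3]
grip_width: 74.7
grip_force: 0.0
```

Run:
```python
from h import *; from cell import ctrl,eyes
f=lambda i,s:cv2.resize(i,None,fx=s,fy=s,interpolation=cv2.INTER_CUBIC)
c=eyes.read_camera("side");a=c["image"][100:260,180:360,::-1]
cv2.imwrite("pics/c4.png",f(a,3.6))
o=ctrl.get_obs();print(o["tcp_pos"],o["dq"].round(3),o["contact_force"],o["grip_width"],o["clock"])
```

```text
[673.98915803   2.89164101 148.88914432] [-0.     0.032  0.031 -0.001 -0.026  0.   ] [-0.71239299 -0.77215643  0.46733542] 74.96909974850225 15.5
```

View pics/c4.png

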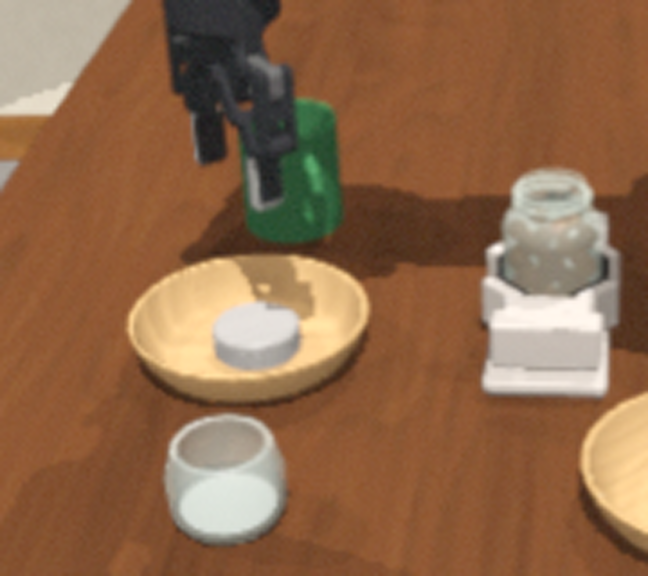

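The lid lies flat, top side up, near the bowl's centre at crop (257,330), and the gripper is clear of it. I'll let the arm settle and hand in.

play_rows(plan="0 0 0 0 0 0 0.75;0 0 0 0 0 0 0.75;0 0 0 0 0 0 0.75;0 0 0 0 0 0 0.75;0 0 0 0 0 0 0.75")

```text
clock: 16.0
tcp_pos: [673.3, 3.0, 145.9]
tool_rot: [1.021, -2.971, -0.0]
contact_force: [-0.8, 0.3, 0.8]
grip_width: 74.8
grip_force: 0.0
```

```bash
python3 -c "
from cell import ctrl;print(ctrl.finish_job())"
```

```text
the job is handed in; nothing more can be done
None
```

The lid is unscrewed and lies flat, top side up, near the centre of the bamboo bowl; the gripper let go and is clear, and I handed the job in at about 16 s (no verdict was returned).

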